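Click the gas selector up to the green mark and start the run

TASK

The blue-knobbed selector lever on the orange valve deck rests at one of its three white marks. Click it towards the green mark, one notch at a time: let it rest about half a second in each of the two yellow notches on the way, stop in the green notch and never go over into the red one. With the lever in the green notch, press the green button fully down and let it come back up; do not press the red button, and leave the loose things on the bench where they are.

Things in the scene. Friction and masses are not known exactly. Their poses are not given: they have to be found in the camera images.
- valve_deck: Fixed orange instrument: a slab 340 mm wide (y) and 45 mm high with a dark top. Origin: on the bench, directly below the selector's pivot; the slab reaches from x -165 (its front) to +115 and y -170 to +170. A white gantry rail spans it above the lever (see rail_edge) on two posts, 30 x 26 mm, at x -78, y +-156. Position and yaw vary: its front (-x side) looks to the robot's right, its x axis 46 to 75 degrees left of straight ahead.
- rail_edge (a point): Middle of the lower front edge of the gantry rail (35 mm deep, along the deck's y, 185 to 225 mm above the bench; a grey head on its y + end reaches 305 mm). It lies 95 mm from the pivot towards the front, so it blocks an upright tool at the knob; a tool coming from the deck's front, pointing along the deck's +x and down about 40 degrees from vertical, has room.
- selector (a joint): Turn of the lever about its vertical pivot, rad; grows counter-clockwise from above (knob to the deck's -y, away from the robot). Notch n (0 to 6) is at n x 0.2094 (12 degrees, 21 mm at the knob): 0-2 white marks, 3 and 4 yellow, 5 green, 6 red. It starts in 0, 1 or 2; at notch 3 it points along the deck's -x. A sprung roller snaps it into the nearest notch; 5 to 6 N at the knob clicks it on.
- selector_knob (a point): Middle of the blue upright knob, a cylinder 18 mm in diameter, 57 to 101 mm above the bench (this point at 80), 100 mm from the pivot on a flat steel lever 14 mm wide whose top is 59 mm above the bench. Pinch it or push it sideways. A small red pointer extends 20 mm beyond the knob's axis towards the marks.
- selector_pivot (a point): The lever's pivot axis, at the top of the deck, 45 mm above the bench.
- mark3 (a point): First yellow mark on the deck (22 x 12 mm, flush), 134 mm from the pivot: notch 3.
- mark4 (a point): Second yellow mark: notch 4.
- mark5 (a point): Green mark: notch 5, the goal. The red mark of notch 6 lies beyond it.
- start (a joint): Travel of the green button, m: 0 up, 0.006 fully down; sprung, about 4.5 N when fully down, comes back up by itself.
- start_top (a point): Centre of the top of the green button, 30 mm in diameter, which stands 72 mm above the bench on a fixed grey box 80 x 80 x 50 mm and moves straight down when pressed. This box and the red button's stand one on each side of the deck; which is on which side varies.
- stop (a joint): Travel of the red button, m: 0 up, 0.006 fully down. Not to be pressed.
- stop_top (a point): Centre of the top of the red button, on an identical grey box.
- vial_a: Small amber vial, 23 mm diameter, 60 mm tall, loose on the deck behind the rail; origin at its underside. Leave it.
- vial_b: Small clear vial, the same size, loose on the deck. Leave it.
- reagent: Amber bottle, 70 mm diameter, 160 mm tall, loose; origin at its underside. Leave it.
- solvent_jar: Glass jar, 72 mm diameter, 100 mm tall, loose. Leave it.
- wrench: Steel wrench 180 mm long, lying loose, 8 mm high. Leave it.
- screwdriver: Screwdriver with yellow handle, 200 mm long, lying loose, 26 mm high. Leave it.
- vial_rack: Blue rack 90 x 130 mm with small vials, 53 mm high, loose. Leave it.
There are look-alikes about, which are no part of the job. What is shaped like the part that bears start but pink or turquoise is not meant.

How it is judged:
On the way, in this order (a step that is already met when the one before it is completed fails the run):
1. the lever rests in the first yellow notch (value of joint selector between 0.5582 and 0.6982 rad), for 0.3 s.
2. then it rests in the second yellow notch (value of joint selector between 0.7676 and 0.9076 rad), for 0.3 s.
3. then it rests in the green notch (value of joint selector between 0.977 and 1.117 rad), for 0.3 s.
4. then the green button is pressed down, the lever being in the green notch (all of step 3 and value of joint start above 0.0045 m), for 0.05 s.
At the end, for the whole second after the job is handed in: The lever is at rest in the green notch (1.047 +- 0.06 rad) and the green button is back up (less than 1.5 mm down) (value of joint selector between 0.987 and 1.107 rad and velocity of joint selector between -0.1 and 0.1 rad/s and value of joint start below 0.0015 m); the robot touches nothing.
It fails at once if the lever goes over from the green notch into the red one (beyond 1.17 rad) (value of joint selector above 1.17 rad).
It fails at once if the green button is pressed (4.5 mm or more) while the lever is not in the green notch (value of joint start above 0.0045 m and not (value of joint selector between 0.967 and 1.127 rad)).
It fails at once if the red button is pressed (more than 3 mm) (value of joint stop above 0.003 m).
It fails at once if a loose thing is moved by more than 30 mm (distance of any of vial_a, vial_b, reagent, solvent_jar, wrench, screwdriver, vial_rack from where it was at the start of the episode above 0.03 m).
It also fails if it takes over 64 s, if anything falls off the work surface, if the arm or the gripper's body presses on something with over 40 N, if the wrist force passes 120 N, or if a joint passes its speed limit or range.

ROBOT

A 7-joint arm with a two-finger parallel gripper is mounted at the origin on the work surface. World frame = base frame: x ahead of the robot, y to its left, z up, the work surface at z = 0. Lengths are in m, angles in rad, forces in N, time in s.
With the tool pointing down it reaches from about 0.425 to 0.925 m from the base axis. Payload 6.8 kg.
Tool frame: the origin (TCP) lies at the very end of the fingers, on their centre line; the grasp point (between the pads) lies bot.grasp_offset behind it (bot.grasp_offset is the distance from the TCP to the grasp point, in m); z points along the fingers, y is the line along which they close (so a half turn about z gives the same grasp; the last joint's range is limited). The gripper opens to 85 mm and grips with 20 to 120 N. Pads are 22 mm wide; open, the fingers measure 114 mm over their backs; the gripper's body (76 mm by 85 mm) begins 54 mm behind the grasp point. The pads swing forward as they close: fully open they stand 13 mm farther back than shut.
Start: joints at [-1.435, 0.477, 0.022, 1.555, -0.011, 1.109, -0.083], TCP at [0.163, 0.655, 0.231] pointing down, gripper open.
Joint ranges: [-2.96, 2.96], [-0.34, 2.1], [-1.41, 1.46], [0.24, 2.44], [-1.37, 4.51], [0.17, 1.92], [-2.96, 2.96]. Speed limits (rad/s): [2.39, 2.39, 3.14, 3.14, 3.14, 3.14, 3.14].

INTERFACE

Orientations are given as a rotation vector (axis times angle).
In Python, from rig import monitor, grab_frame, camera_params, ticket, spotter, bot gives the robot as it stands.
- The arm moves only by the tool drive_tool, never from a script. Its argument "steps" is a list that holds one entry, the list of rows, each a list of 7 numbers: the closure, from -1 (fully open) to 1 (shut), then the shift along the tool's x, y, z in mm, then the turn, a rotation vector about the tool's x, y, z in rad. In form: [[[gripper, x, y, z, ax, ay, az], ...]]. A call has 1 to 12 rows; each row shifts and turns the commanded pose from where the row before left it, along the tool's axes as they then stand; what a row does not reach is not made up. A row lasts 1/8 s, in which the tool goes at most 62.5 mm and 10.7 degrees, less where a joint would pass 70% of its speed; a pose out of reach is approached as far as the arm can. A call with a gripper value outside its range is refused whole. The fingers move at their own pace and stop on an object; the grip force is fixed at half the most. Time passes only in rows, so rows that do not move let the fingers close. It gives the time, the measured TCP pose, the force, the opening and the grip force at its end, in the units of the state.
- monitor.sense(): the state, without advancing time (a new reading comes with each control period).
- grab_frame(name): name is "scene" or "top" or "wrist"; returns the picture (400x640x3 uint8, blue, green, red); there is no depth.
- camera_params(name): a dict with "mtx" (3x3 intrinsics, pixels), "T" (4x4, takes a point from camera to world coordinates). Camera axes: x right, y down, z forward; pixel columns grow to the right and rows downward; lengths in m; the calibration is good to about 2 mm. A picture is of the moment at which its call begins: read the wrist's pose just before it. camera_params takes no time and is no camera call; for the wrist camera it gives the pose at the moment of the call.
- ticket.sign_off(): hands the job in; it is judged then, once.
Trained networks look in the newest picture that a camera, given by its name, has taken for a name from the list of things; names that differ only in an ending like _2 or _b are one class to them, and where a whole thing is asked for, a point or a joint stands for the part that bears it (a point fixed in the world has none). Each returns a list of dicts, best first, with "p" (0 to 1); they miss things now and then, are a little off and sometimes report something else, mostly with a low value. They report only what shows in the picture. A call takes as long as a camera call. They do not tell look-alikes from the thing itself.
- spotter.look_for(label, camera): "position" ([x, y, z] in m, in world coordinates, good to about 4 mm: the middle of the surface that is visible of it).
The state is a dict: "time": time; "joint_positions": joint angles; "qvel": joint speeds; "joint_torque": joint torques, N m; "ee_pos": TCP position; "tool_rot": TCP orientation; "force": force on the tool from outside, world axes, zero at the start; "moment": the same for the moment, N m; "opening": opening from 0.0 (shut) to 1.0 (fully open); "grip_force": force on a finger pad.
Only numpy, scipy, OpenCV 4.12 (cv2) and the standard library are available. Lean on these libraries where they do the work, as an engineer would, in place of code of your own. Each camera call takes 0.05 s, during which the arm holds its last target. There are 200 camera calls.

## Working session

There is one attempt and no reset: what is moved stays moved. The work goes in short steps, Python scripts to look and compute and a tool call to move; the robot and the scene stay as the last step left them, time stands still between calls to the robot, and variables do not carry over. Pictures are saved under pics/ and viewed, at most 10 in all, crops included, and the job is handed in when it is done.

Besides the shell and the picture viewer there is one more tool, called after "Call:" as name(argument=value, ...) on one line, values as JSON. drive_tool: Moves the arm, as the interface text tells. Its arguments: {"type":"object","properties":{"steps":{"type":"array"}},"required":["steps"]}

```bash
mkdir -p pics; ls
python3 - <<'E'
from rig import *
import cv2,numpy as np
np.set_printoptions(precision=4,suppress=True)
s=monitor.sense();print(s['time'],s['ee_pos'],s['tool_rot'],bot.grasp_offset)
for c in("scene","top"):
    im=grab_frame(c);cv2.imwrite(f"pics/{c}.png",im)
    p=camera_params(c);print(c,p['mtx'].tolist(),p['T'].tolist())
    for l in("selector_knob","selector_pivot","rail_edge","mark3","mark4","mark5","start_top","stop_top","valve_deck"):
        r=spotter.look_for(l,c);print(l,[(np.round(d['position'],3).tolist(),round(d['p'],2)) for d in r[:4]])
E
```

```text
pics
0.0 [0.1628 0.6544 0.2303] [-0.3821 -3.1182  0.0029] 0.0187
scene [[471.3139656854608, 0.0, 314.5917454623326], [0.0, 471.3139656854608, 210.15282217153677], [0.0, 0.0, 1.0]] [[-0.012732742905944599, 0.5545347967446727, -0.8320631204767072, 1.7246161944201064], [0.9996229724448246, -0.013185432919234252, -0.024084379155505632, -0.09568298524857408], [-0.024326738759334336, -0.8320560699604785, -0.5541578351185322, 0.9605234585649919], [0.0, 0.0, 0.0, 1.0]]
selector_knob [([0.575, 0.034, 0.058], 0.47)]
selector_pivot [([0.654, 0.04, 0.046], 0.6)]
rail_edge [([0.648, 0.039, 0.046], 0.73)]
mark3 [([0.653, 0.043, 0.045], 0.93)]
mark4 [([0.653, 0.043, 0.045], 0.93)]
mark5 [([0.653, 0.043, 0.045], 0.93)]
start_top [([0.387, -0.468, 0.072], 0.57), ([0.526, -0.399, 0.072], 0.44), ([0.515, -0.251, 0.076], 0.44), ([0.377, -0.208, 0.028], 0.41)]
stop_top [([0.498, 0.361, 0.069], 0.37)]
valve_deck [([0.646, 0.04, 0.041], 0.61)]
top [[464.7765101286268, 0.0, 312.05081678455133], [0.0, 464.7765101286268, 192.3202321318223], [0.0, 0.0, 1.0]] [[0.015384894940814457, -0.9780370856373057, 0.20786236822894597, 0.2108135830866205], [-0.9998790563056529, -0.01552183673539257, 0.0009722888855914328, -0.11718462097359719], [0.0022754711550203575, -0.20785218714857354, -0.9781576000464226, 1.4922094742304208], [0.0, 0.0, 0.0, 1.0]]
selector_knob [([0.577, 0.09, 0.064], 0.78)]
selector_pivot [([0.577, 0.063, 0.051], 0.72)]
rail_edge [([0.579, 0.063, 0.046], 0.74), ([0.343, -0.202, 0.034], 0.36)]
mark3 [([0.574, 0.065, 0.051], 0.96)]
mark4 [([0.574, 0.065, 0.051], 0.96)]
mark5 [([0.574, 0.065, 0.051], 0.96)]
start_top [([0.268, -0.378, 0.07], 0.66), ([0.518, -0.403, 0.073], 0.65), ([0.386, -0.467, 0.072], 0.43), ([0.334, -0.642, 0.075], 0.41)]
stop_top [([0.518, -0.403, 0.07], 0.57), ([0.493, 0.36, 0.071], 0.4), ([0.57, 0.067, 0.044], 0.18)]
valve_deck [([0.579, 0.063, 0.045], 0.62)]
```

View pics/top.png

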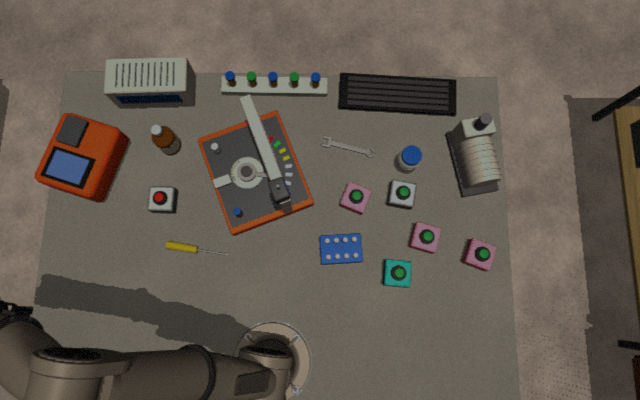

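View pics/scene.png

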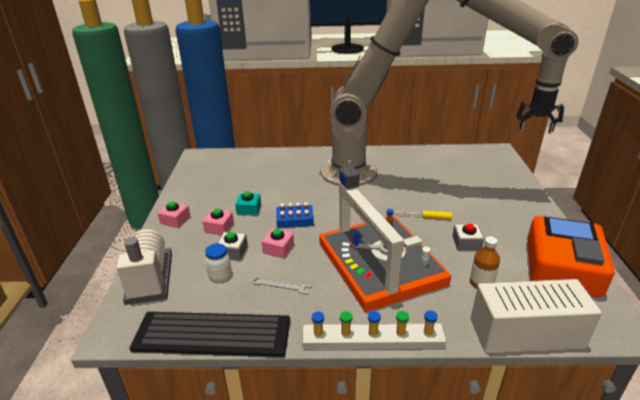

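The top view shows the deck with its pivot near (246,172), its marks from (270,140) to (290,183), and the rail crossing from (248,98) to (283,200). The green button on the grey box is at (403,192) and the red one at (160,199). The scene view shows the blue knob at about (356,240). I'll zoom in on both.

Run:
```python
import cv2,numpy as np
a=cv2.imread('pics/top.png')[90:240,190:320];b=cv2.imread('pics/scene.png')[170:310,310:460]
a=cv2.resize(a,None,fx=4,fy=4,interpolation=cv2.INTER_CUBIC);b=cv2.resize(b,None,fx=5,fy=4,interpolation=cv2.INTER_CUBIC)
b=cv2.resize(cv2.imread('pics/scene.png')[170:310,310:460],None,fx=4,fy=4,interpolation=cv2.INTER_CUBIC)
cv2.imwrite('pics/a.png',a);cv2.imwrite('pics/b.png',b)
```

```text
(no output)
```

View pics/a.png

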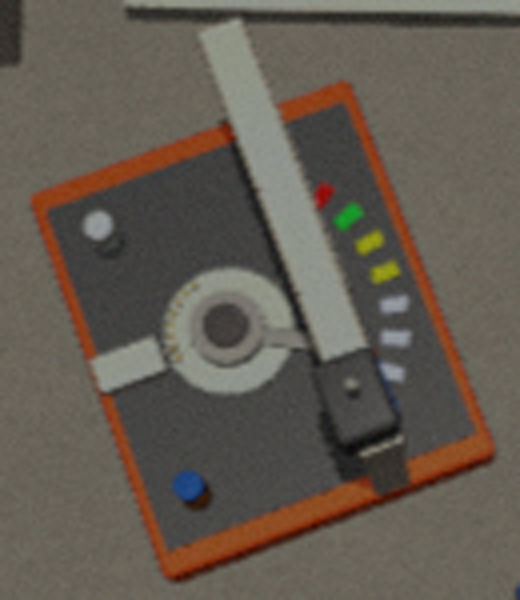

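View pics/b.png

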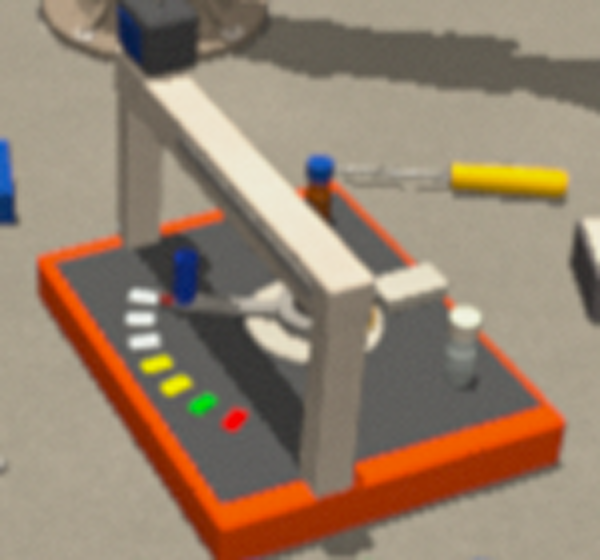

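The crops show the marks clearly in both views, and the red pointer is at the white end, scene crop (165,300). I'll fit the deck pose from the marks and corners.

```bash
cat > h.py <<'E'
from rig import *
import cv2,numpy as np
from scipy.optimize import least_squares
from scipy.spatial.transform import Rotation as R
np.set_printoptions(precision=4,suppress=True)
def proj(c,P):
    p=camera_params(c);Ti=np.linalg.inv(p['T'])
    q=np.atleast_2d(P)@Ti[:3,:3].T+Ti[:3,3];q=q@p['mtx'].T
    return q[:,:2]/q[:,2:]
def polar(n,r,z):
    t=np.pi+(np.asarray(n)-3)*np.radians(12); return np.c_[r*np.cos(t),r*np.sin(t),np.full(len(t),z)]
def dw(pose,L): # deck to world
    x,y,a=pose;L=np.atleast_2d(L);return np.c_[x+L[:,0]*np.cos(a)-L[:,1]*np.sin(a),y+L[:,0]*np.sin(a)+L[:,1]*np.cos(a),L[:,2]]
E
python3 - <<'E'
from h import *
mt=np.array([(392,372),(396,338),(395,304),(385,272),(370,242),(349,216),(322,195)],float)
ct=np.array([(38,195),(348,85),(492,447),(172,570)],float)
ms=np.array([(143,297),(140,319),(145,342),(157,364),(176,385),(203,404),(235,420)],float)
f=lambda u,o:(u+.5)/4-.5+np.array(o)
mt,ct,ms=f(mt,(190,90)),f(ct,(190,90)),f(ms,(310,170))
M=polar(np.arange(7),.134,.045)
C=np.array([(.115,-.17,.045),(-.165,-.17,.045),(-.165,.17,.045),(.115,.17,.045)])
use=[1,2,3,4,5]
def res(p):return np.r_[(proj('top',dw(p,M))-mt)[use].ravel(),(proj('scene',dw(p,M))-ms).ravel(),(proj('top',dw(p,C))-ct).ravel()*.5]
r=least_squares(res,[.57,.07,1.2],loss='soft_l1');p=r.x;print(p,np.degrees(p[2]));print(res(p).round(1))
for sel in('top','scene'):
    q=least_squares(lambda p:res(p)[:10] if sel=='top' else res(p)[10:24],p).x;print(sel,q)
kb=f(np.array([[184,303],[184,254]]),(310,170));print(kb)
for n in range(3):print(n,proj('scene',dw(p,np.r_[polar([n],.1,.059),polar([n],.1,.101)])).ravel(), dw(p,polar([n],.1,.08)))
# green button centroid in both views
for c,g in(('top',(518,-.403)),('scene',0)):
    im=cv2.imread(f'pics/{c}.png').astype(int);u=proj(c,[[.518,-.403,.072]])[0];x,y=u.round().astype(int)
    w=im[y-10:y+11,x-12:x+13];m=(w[...,1]>w[...,2]+25)&(w[...,1]>w[...,0]+25);yy,xx=np.nonzero(m);uv=np.array([xx.mean()+x-12,yy.mean()+y-10])
    k=camera_params(c);T=k['T'];d=T[:3,:3]@np.linalg.solve(k['mtx'],[*uv,1]);print(c,u,uv,m.sum(),T[:3,3]+d*(.070-T[2,3])/d[2])
E
```

```text
[0.5792 0.0944 1.961 ] 112.35850866843673
[-0.   0.5 -0.2  0.5  0.   0.5 -0.1  0.6 -0.2  0.7  0.   0.6 -0.1  0.6
 -0.2  0.6 -0.2  0.8 -0.1  0.8 -0.2  0.8 -0.1  0.6 -1.5 -0.1 -0.1 -1.1
  0.8  0.7 -1.   1.4]
top [0.5816 0.0943 1.9559]
scene [0.5755 0.0948 1.964 ]
[[355.625 245.375]
 [355.625 233.125]]
0 [356.1686 242.412  356.5046 231.5466] [[ 0.5556 -0.0028  0.08  ]]
1 [355.673  246.5325 356.005  235.6037] [[ 0.5763 -0.0056  0.08  ]]
2 [356.6048 250.7614 356.9562 239.7678] [[ 0.5971 -0.004   0.08  ]]
top [403.9576 192.0612] [403.4737 191.3947] 76 [ 0.5205 -0.4019  0.07  ]
scene [229.8978 233.4222] [230.     235.1613] 62 [ 0.5246 -0.4018  0.07  ]
```

```bash
cat >> h.py <<'E'
P=np.array([.5792,.0944,1.961])
def tool(a,tilt=40,flip=1):
    z=np.array([np.sin(np.radians(tilt))*np.cos(a),np.sin(np.radians(tilt))*np.sin(a),-np.cos(np.radians(tilt))])
    y=flip*np.array([-np.sin(a),np.cos(a),0]);return R.from_matrix(np.c_[np.cross(y,z),y,z])
def rows(p0,r0,p1,r1,g,n=None):
    d=r0.inv()*r1;w=d.as_rotvec();v=np.asarray(p1)-p0
    n=n or int(max(np.ceil(np.linalg.norm(v)/.055),np.ceil(np.linalg.norm(w)/.17),1));o=[]
    for i in range(n):
        ri=r0*R.from_rotvec(w*i/n);o.append([g,*np.round(ri.inv().apply(v/n)*1000,0).astype(int).tolist(),*np.round(w/n,3).tolist()])
    return o
def show(o):
    print(len(o),str(o).replace(' ',''))
E
python3 - <<'E'
from h import *
print([x for x in dir(bot) if x[0]!='_'])
s=monitor.sense();r=R.from_rotvec(s['tool_rot']);print(r.as_matrix())
ps=r
sw=R.from_rotvec([0,0,np.radians(-86)])*r
for f in(1,-1):
    t=tool(P[2],40,f);print(f,t.as_matrix().tolist(),(sw.inv()*t).as_rotvec(),(r.inv()*t).as_rotvec())
for n in range(3):print(n,proj('scene',dw(P,polar([n],.12,.057))),proj('top',dw(P,polar([n],[.06][0],.059))))
E
```

```text
['IKError', 'grasp_offset']
[[-0.9704  0.2414 -0.    ]
 [ 0.2414  0.9704  0.    ]
 [ 0.      0.     -1.    ]]
1 [[0.2913855235352935, -0.9248316064809, -0.24450148532886332], [-0.708462112965491, -0.38037678642887424, 0.5944702976924199], [-0.6427876096865393, 0.0, -0.766044443118978]] [ 0.8891 -0.2577  2.4428] [-0.7634 -0.3863 -2.0976]
-1 [[-0.2913855235352937, 0.9248316064809003, -0.24450148532886345], [0.7084621129654911, 0.3803767864288745, 0.5944702976924201], [0.6427876096865395, 5.551115123125783e-17, -0.7660444431189782]] [ 0.1969  0.6792 -0.5408] [-0.3266  0.6455  0.8973]
0 [[349.8446 242.077 ]] [[264.4702 176.2771]]
1 [[349.161  247.0099]] [[265.138  172.4905]]
2 [[350.1853 252.0967]] [[264.9817 168.6814]]
```

Run:
```python
from h import *
s=monitor.sense();r=R.from_rotvec(s['tool_rot']);t=tool(P[2],40,-1)
w=(r.inv()*t).as_rotvec();m=r*R.from_rotvec(w*.4)
p=s['ee_pos']
for a,ra,b,rb in((p,r,(.33,.57,.43),r),((.33,.57,.43),r,(.6,.25,.43),m),((.6,.25,.43),m,(.64,-.16,.34),t)):show(rows(np.array(a),ra,b,rb,-1))
```

```text
5 [[-1,-37,-8,-40,0.0,0.0,0.0],[-1,-37,-8,-40,0.0,0.0,0.0],[-1,-37,-8,-40,0.0,0.0,0.0],[-1,-37,-8,-40,0.0,0.0,0.0],[-1,-37,-8,-40,0.0,0.0,0.0]]
8 [[-1,-42,-31,0,-0.016,0.032,0.045],[-1,-44,-29,-2,-0.016,0.032,0.045],[-1,-45,-27,-4,-0.016,0.032,0.045],[-1,-46,-25,-6,-0.016,0.032,0.045],[-1,-47,-22,-8,-0.016,0.032,0.045],[-1,-47,-20,-9,-0.016,0.032,0.045],[-1,-48,-18,-11,-0.016,0.032,0.045],[-1,-48,-15,-13,-0.016,0.032,0.045]]
8 [[-1,-35,-40,-1,-0.024,0.048,0.067],[-1,-37,-37,-4,-0.024,0.048,0.067],[-1,-39,-35,-7,-0.024,0.048,0.067],[-1,-41,-32,-10,-0.024,0.048,0.067],[-1,-43,-29,-12,-0.024,0.048,0.067],[-1,-44,-25,-15,-0.024,0.048,0.067],[-1,-45,-22,-18,-0.024,0.048,0.067],[-1,-45,-18,-20,-0.024,0.048,0.067]]
```

Call:
drive_tool(steps=[[[-1, -37, -8, -40, 0, 0, 0], [-1, -37, -8, -40, 0, 0, 0], [-1, -37, -8, -40, 0, 0, 0], [-1, -37, -8, -40, 0, 0, 0], [-1, -37, -8, -40, 0, 0, 0], [-1, -42, -31, 0, -0.016, 0.032, 0.045], [-1, -44, -29, -2, -0.016, 0.032, 0.045], [-1, -45, -27, -4, -0.016, 0.032, 0.045], [-1, -46, -25, -6, -0.016, 0.032, 0.045]]])

```text
time: 2.12
ee_pos: [0.4684, 0.4087, 0.4324]
tool_rot: [-0.638, -2.951, -0.121]
force: [1.3, 0.5, -0.0]
opening: 0.998
grip_force: 0.0
```

Call:
drive_tool(steps=[[[-1, -47, -22, -8, -0.016, 0.032, 0.045], [-1, -47, -20, -9, -0.016, 0.032, 0.045], [-1, -48, -18, -11, -0.016, 0.032, 0.045], [-1, -48, -15, -13, -0.016, 0.032, 0.045], [-1, -35, -40, -1, -0.024, 0.048, 0.067], [-1, -37, -37, -4, -0.024, 0.048, 0.067], [-1, -39, -35, -7, -0.024, 0.048, 0.067], [-1, -41, -32, -10, -0.024, 0.048, 0.067], [-1, -43, -29, -12, -0.024, 0.048, 0.067], [-1, -44, -25, -15, -0.024, 0.048, 0.067], [-1, -45, -22, -18, -0.024, 0.048, 0.067], [-1, -45, -18, -20, -0.024, 0.048, 0.067]]])

```text
time: 3.62
ee_pos: [0.6433, -0.1619, 0.3429]
tool_rot: [-1.402, -2.093, -0.503]
force: [0.6, 1.0, 0.1]
opening: 0.998
grip_force: 0.0
```

Run:
```python
from h import *
s=monitor.sense();print(s['joint_positions'],(R.from_rotvec(s['tool_rot']).inv()*tool(P[2],40,-1)).as_rotvec())
cv2.imwrite('pics/w1.png',grab_frame('wrist'));k=camera_params('wrist');print(k['T'][:3,3],k['T'][:3,2])
for l in('selector_knob','selector_pivot','mark3','mark5','start_top'):print(l,[(np.round(d['position'],3).tolist(),round(d['p'],2)) for d in spotter.look_for(l,'wrist')[:3]])
print('marks',proj('wrist',dw(P,polar(range(7),.134,.045))).round().tolist())
print('kn',proj('wrist',dw(P,polar(range(3),.1,.101))).round().tolist(),proj('wrist',dw(P,polar(range(3),.12,.057))).round().tolist())
```

```text
[ 0.1582  0.7165  0.4238  1.1426 -0.6865  1.9026  0.9227] [-0.0026  0.0061 -0.0004]
[ 0.6576 -0.2069  0.4906] [-0.1611  0.3748 -0.913 ]
selector_knob [([0.576, 0.044, 0.062], 0.67), ([0.647, 0.19, 0.105], 0.53)]
selector_pivot [([0.601, 0.009, 0.048], 0.92), ([0.568, 0.044, 0.063], 0.16)]
mark3 [([0.598, 0.007, 0.053], 0.57)]
mark5 [([0.598, 0.007, 0.053], 0.57)]
start_top []
marks [[289.0, 203.0], [306.0, 212.0], [324.0, 218.0], [344.0, 220.0], [364.0, 218.0], [382.0, 213.0], [398.0, 204.0]]
kn [[302.0, 168.0], [315.0, 175.0], [330.0, 179.0]] [[295.0, 193.0], [310.0, 201.0], [327.0, 206.0]]
```

View pics/w1.png

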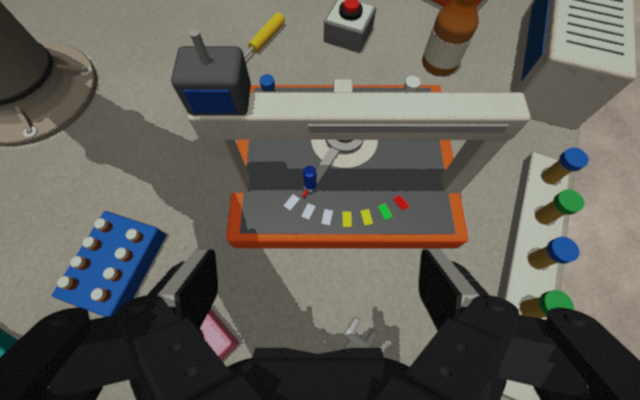

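In the wrist view the knob top is near (309,170), the pointer near (305,194), and the marks run from (291,202) to (401,203). That puts the lever between notches 0 and 1, so I'll measure its angle from the segmented image.

Run:
```python
from h import *
im=cv2.imread('pics/w1.png').astype(int);hsv=cv2.cvtColor(im.astype(np.uint8),cv2.COLOR_BGR2HSV)
def blobs(m,x0,x1,y0,y1):
    mm=np.zeros(m.shape,np.uint8);mm[y0:y1,x0:x1]=m[y0:y1,x0:x1];n,l,st,c=cv2.connectedComponentsWithStats(mm)
    return [(c[i].round(1).tolist(),st[i].tolist()) for i in range(1,n) if st[i,4]>=6]
b,g,r=im[...,0],im[...,1],im[...,2]
W=blobs((im.min(2)>130),280,340,190,228);Y=blobs((g>120)&(r>120)&(b<90),335,380,205,228);G=blobs((g>r+50)&(g>b+50),370,395,200,222);Rd=blobs((r>g+60)&(r>b+60),390,412,190,212)
for q in(W,Y,G,Rd):print(q)
K=blobs((b>r+40)&(b>g+40),295,325,160,195);Pt=blobs((r>g+40)&(r>b+40),296,316,185,200);print(K,Pt)
pts=np.array([x[0] for q in(W,Y,G,Rd) for x in sorted(q)])
if len(pts)==7:
    M=polar(range(7),.134,.045)
    f=least_squares(lambda p:(proj('wrist',dw(p,M))-pts).ravel(),P);print(f.x,np.abs(f.fun).max())
    for z in(.055,.06):
      for rr in (.115,):
        h=least_squares(lambda v:proj('wrist',dw(f.x,polar([v[0]],v[1],z)))[0]-Pt[0][0],[1,.115]);print('ptr',h.x)
    h=least_squares(lambda v:proj('wrist',dw(f.x,polar([v[0]],v[1],.082)))[0]-K[0][0],[1,.1]);print('knob',h.x)
```

```text
[([291.2, 201.8], [284, 194, 16, 16, 135]), ([307.9, 210.9], [302, 203, 13, 17, 133]), ([326.7, 216.6], [321, 209, 12, 16, 139])]
[([366.3, 216.6], [360, 209, 13, 17, 150]), ([346.6, 218.5], [342, 211, 10, 16, 156])]
[([384.6, 211.2], [378, 203, 14, 17, 141])]
[([400.7, 202.1], [393, 195, 16, 15, 132])]
[([309.4, 176.4], [303, 166, 13, 23, 231])] [([304.6, 193.0], [302, 190, 6, 7, 31])]
[0.5812 0.098  1.9633] 0.3939415714241363
ptr [0.405  0.1155]
ptr [0.4609 0.1174]
knob [0.3893 0.1008]
```

The lever sits at about notch 0.4. I'll plan the approach there with the gripper open, then cage the knob.

```bash
cat >> h.py <<'E'
P=np.array([.5807,.097,1.963])
def tgt(n,z=.086,back=0,tilt=40):
    t=tool(P[2],tilt,-1);return dw(P,polar([n],.1,z))[0]+t.as_matrix()[:,2]*(.0187-back),t
E
python3 - <<'E'
from h import *
s=monitor.sense();r=R.from_rotvec(s['tool_rot']);a,t=tgt(.4,back=.12);b,_=tgt(.4)
print(a,b);show(rows(s['ee_pos'],r,a,t,-1));show(rows(a,t,b,t,-1,6))
E
```

```text
[ 0.5904 -0.062   0.1636] [0.5609 0.0093 0.0717]
4 [[-1,-7,-3,52,-0.001,0.002,0.0],[-1,-8,-3,52,-0.001,0.002,0.0],[-1,-8,-3,52,-0.001,0.002,0.0],[-1,-8,-3,52,-0.001,0.002,0.0]]
6 [[-1,0,0,20,0.0,0.0,0.0],[-1,0,0,20,0.0,0.0,0.0],[-1,0,0,20,0.0,0.0,0.0],[-1,0,0,20,0.0,0.0,0.0],[-1,0,0,20,0.0,0.0,0.0],[-1,0,0,20,0.0,0.0,0.0]]
```

Call:
drive_tool(steps=[[[-1, -7, -3, 52, 0, 0.002, 0], [-1, -8, -3, 52, 0, 0.002, 0], [-1, -8, -3, 52, 0, 0.002, 0], [-1, -8, -3, 52, 0, 0, 0], [-1, 0, 0, 20, 0, 0, 0], [-1, 0, 0, 20, 0, 0, 0], [-1, 0, 0, 0, 0, 0, 0]]])

```text
time: 4.8
ee_pos: [0.5802, -0.0398, 0.1333]
tool_rot: [-1.395, -2.092, -0.506]
force: [-0.3, 0.9, -0.4]
opening: 1.001
grip_force: 0.0
```

Run:
```python
from h import *
s=monitor.sense();r=R.from_rotvec(s['tool_rot']);b,t=tgt(.4);print(s['joint_positions'],s['ee_pos'],s['force'])
print('to go',r.inv().apply(b-s['ee_pos'])*1000,(r.inv()*t).as_rotvec())
cv2.imwrite('pics/w2.png',grab_frame('wrist'))
print('kn',proj('wrist',dw(P,np.r_[polar([.4],.1,.101),polar([.4],.1,.06)])).round().tolist(),proj('wrist',dw(P,polar([0,1,5],.134,.045))).round().tolist())
```

```text
[ 0.0144  0.7283  0.3546  1.6279 -0.7331  1.4331  1.0773] [ 0.5802 -0.0398  0.1333] [-0.2606  0.9093 -0.3707]
to go [ 0.9102  1.1659 81.0805] [-0.0024  0.0011  0.0011]
kn [[318.0, 199.0], [318.0, 223.0]] [[281.0, 260.0], [314.0, 279.0], [469.0, 280.0]]
```

View pics/w2.png

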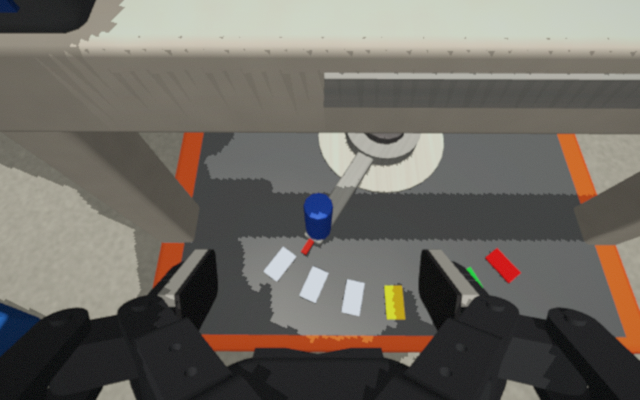

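The knob top is at (318,200), as predicted, and sits centred between the fingers. I'll go in.

Call:
drive_tool(steps=[[[-1, 0, 1, 20, 0, 0, 0], [-1, 1, 0, 20, 0, 0, 0], [-1, 0, 0, 20, 0, 0, 0], [-1, 0, 0, 20, 0, 0, 0], [0.35, 0, 0, 0, 0, 0, 0], [0.35, 0, 0, 0, 0, 0, 0], [0.35, 0, 0, 0, 0, 0, 0], [0.35, 0, 0, 0, 0, 0, 0]]])

```text
time: 5.85
ee_pos: [0.5612, 0.007, 0.0726]
tool_rot: [-1.398, -2.091, -0.506]
force: [-0.3, -0.6, -0.3]
opening: 0.326
grip_force: 0.0
```

Run:
```python
from h import *
s=monitor.sense();r=R.from_rotvec(s['tool_rot']);b,t=tgt(.4);print('err',r.inv().apply(b-s['ee_pos'])*1000)
prev=b
for n in(1,2,3,4,5):
    q,_=tgt(n);print(n,(t.inv().apply(q-prev)*1000).round(1),q);prev=q
```

```text
err [1.0939 0.5705 2.0979]
1 [-4.5 11.1 -3.7] [0.5734 0.0081 0.0717]
2 [-4.9 19.9 -4.2] [0.5943 0.0098 0.0717]
3 [-1.7 20.8 -1.4] [0.6143 0.0157 0.0717]
4 [ 1.7 20.8  1.4] [0.6327 0.0257 0.0717]
5 [ 4.9 19.9  4.2] [0.6486 0.0392 0.0717]
```

Move to notch 3 and rest there.

Call:
drive_tool(steps=[[[0.42, -2, 5.5, -2, 0, 0, 0], [0.42, -2, 5.5, -1.5, 0, 0, 0], [0.42, -1.5, 6.5, -1.5, 0, 0, 0], [0.42, -1.5, 6.5, -1.5, 0, 0, 0], [0.42, -2, 7, -1, 0, 0, 0], [0.42, 0, 0, 0, 0, 0, 0], [0.42, -0.5, 7, -0.5, 0, 0, 0], [0.42, -0.5, 7, -0.5, 0, 0, 0], [0.42, -0.5, 7, -0.5, 0, 0, 0], [0.42, 0, 0, 0, 0, 0, 0], [0.42, 0, 0, 0, 0, 0, 0]]])

```text
time: 7.22
ee_pos: [0.6143, 0.0155, 0.0723]
tool_rot: [-1.396, -2.091, -0.506]
force: [-0.4, -0.3, -0.3]
opening: 0.292
grip_force: 0.0
```

```bash
cat > chk.py <<'E'
from h import *
import sys
n=float(sys.argv[1]);s=monitor.sense();r=R.from_rotvec(s['tool_rot']);b,t=tgt(n);print('togo',r.inv().apply(b-s['ee_pos'])*1000,s['force'],s['opening'])
im=grab_frame('wrist');cv2.imwrite(sys.argv[2],im)
im=im.astype(int);bl,g,rd=im[...,0],im[...,1],im[...,2]
def c(m):
    k,l,st,ce=cv2.connectedComponentsWithStats(m.astype(np.uint8));i=[j for j in range(1,k) if 150<ce[j][0]<500 and 100<ce[j][1]<330];return [(ce[j].round(1).tolist(),int(st[j,4])) for j in sorted(i,key=lambda j:-st[j,4])[:3]]
print('blue',c((bl>rd+40)&(bl>g+40)),'red',c((rd>g+60)&(rd>bl+60)))
for m in range(7):print(m,proj('wrist',dw(P,np.r_[polar([m],.1,.082),polar([m],.115,.057)])).round().tolist())
E
python3 chk.py 3 pics/w3.png
```

```text
togo [-0.2795  0.1033  0.6199] [-0.385  -0.2747 -0.3163] 0.2915290991814521
blue [([314.7, 278.8], 2139)] red [([315.2, 323.5], 240), ([469.3, 292.8], 71)]
0 [[183.0, 232.0], [180.0, 271.0]]
1 [[221.0, 255.0], [219.0, 297.0]]
2 [[267.0, 271.0], [266.0, 313.0]]
3 [[316.0, 276.0], [316.0, 319.0]]
4 [[366.0, 271.0], [367.0, 313.0]]
5 [[411.0, 256.0], [414.0, 297.0]]
6 [[450.0, 233.0], [454.0, 272.0]]
```

View pics/w3.png

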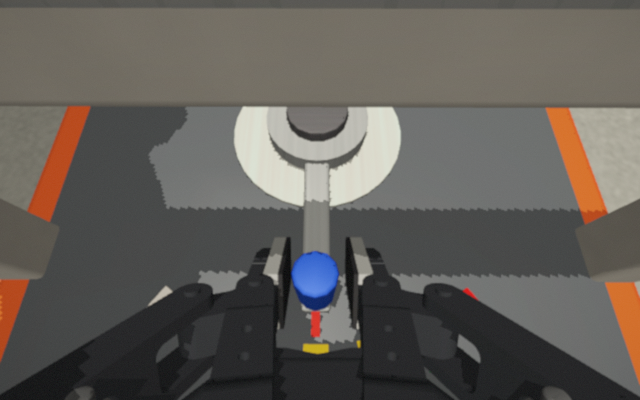

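The knob is at (315,279) and the pointer aims at the first yellow mark, so the lever is in notch 3. I'll rest a little longer, then go on to notch 4 and rest there.

Call:
drive_tool(steps=[[[0.42, 0, 0, 0, 0, 0, 0], [0.42, 0, 0, 0, 0, 0, 0], [0.42, 0, 0, 0, 0, 0, 0], [0.42, 0.5, 7, 0.5, 0, 0, 0], [0.42, 0.5, 7, 0.5, 0, 0, 0], [0.42, 0.5, 7, 0.5, 0, 0, 0], [0.42, 0, 0, 0, 0, 0, 0], [0.42, 0, 0, 0, 0, 0, 0], [0.42, 0, 0, 0, 0, 0, 0], [0.42, 0, 0, 0, 0, 0, 0], [0.42, 0, 0, 0, 0, 0, 0]]])

```text
time: 8.65
ee_pos: [0.6327, 0.0247, 0.0721]
tool_rot: [-1.397, -2.091, -0.505]
force: [-2.2, 0.1, -0.3]
opening: 0.289
grip_force: 0.0
```

```bash
python3 chk.py 4 pics/w4.png
```

```text
togo [0.4066 0.345  0.86  ] [-2.1603  0.0988 -0.2724] 0.28908576123898605
blue [([315.4, 277.4], 2139)] red [([322.3, 321.6], 237)]
0 [[135.0, 235.0], [137.0, 275.0]]
1 [[172.0, 259.0], [175.0, 300.0]]
2 [[217.0, 274.0], [221.0, 317.0]]
3 [[266.0, 280.0], [272.0, 323.0]]
4 [[316.0, 274.0], [323.0, 317.0]]
5 [[363.0, 259.0], [371.0, 300.0]]
6 [[403.0, 236.0], [412.0, 275.0]]
```

The lever is in notch 4, so next is notch 5.

Call:
drive_tool(steps=[[[0.42, 0, 0, 0, 0, 0, 0], [0.42, 2, 6.5, 1.5, 0, 0, 0], [0.42, 1.5, 7, 1.5, 0, 0, 0], [0.42, 2, 6.5, 1.5, 0, 0, 0], [0.42, 0, 0, 0, 0, 0, 0], [0.42, 0, 0, 0, 0, 0, 0], [0.42, 0, 0, 0, 0, 0, 0], [0.42, 0, 0, 0, 0, 0, 0], [0.42, 0, 0, 0, 0, 0, 0]]])

```text
time: 9.82
ee_pos: [0.6485, 0.0389, 0.0721]
tool_rot: [-1.398, -2.091, -0.505]
force: [-0.2, 0.8, 0.4]
opening: 0.286
grip_force: 0.0
```

```bash
python3 chk.py 5 pics/w5.png
```

```text
togo [-0.1075  0.246   0.4569] [-0.1683  0.787   0.4144] 0.28590138124854947
blue [([315.3, 279.3], 2118)] red [([328.4, 321.3], 244)]
0 [[85.0, 251.0], [92.0, 289.0]]
1 [[121.0, 276.0], [130.0, 316.0]]
2 [[166.0, 292.0], [176.0, 333.0]]
3 [[216.0, 297.0], [227.0, 339.0]]
4 [[268.0, 292.0], [280.0, 333.0]]
5 [[316.0, 276.0], [329.0, 316.0]]
6 [[358.0, 252.0], [372.0, 290.0]]
```

The lever is in notch 5, the green one. I'll open, back off and go above the green button.

Run:
```python
from h import *
s=monitor.sense();r=R.from_rotvec(s['tool_rot']);a=s['ee_pos']-r.as_matrix()[:,2]*.2;print(a)
t=tool(P[2]-.5,0,-1);b=np.array([.58,-.28,.27]);c=np.array([.522,-.402,.22])
show(rows(a,r,c,t,1))
```

```text
[ 0.6979 -0.0795  0.2255]
7 [[1,-26,-41,-20,-0.025,-0.097,0.069],[1,-30,-38,-19,-0.025,-0.097,0.069],[1,-35,-36,-16,-0.025,-0.097,0.069],[1,-39,-33,-14,-0.025,-0.097,0.069],[1,-42,-30,-11,-0.025,-0.097,0.069],[1,-45,-27,-7,-0.025,-0.097,0.069],[1,-47,-23,-3,-0.025,-0.097,0.069]]
```

Call:
drive_tool(steps=[[[0, 0, 0, 0, 0, 0, 0], [0, 0, 0, 0, 0, 0, 0], [0, 0, 0, 0, 0, 0, 0], [0, 0, 0, -20, 0, 0, 0], [0, 0, 0, -40, 0, 0, 0], [0, 0, 0, -45, 0, 0, 0], [0, 0, 0, -45, 0, 0, 0], [0, 0, 0, -50, 0, 0, 0], [1, 0, 0, 0, 0, 0, 0]]])

```text
time: 11.0
ee_pos: [0.6996, -0.0848, 0.2298]
tool_rot: [-1.405, -2.096, -0.508]
force: [0.5, 0.5, -0.5]
opening: 0.3
grip_force: 0.0
```

Call:
drive_tool(steps=[[[1, -26, -41, -20, -0.025, -0.097, 0.069], [1, -30, -38, -19, -0.025, -0.097, 0.069], [1, -35, -36, -16, -0.025, -0.097, 0.069], [1, -39, -33, -14, -0.025, -0.097, 0.069], [1, -42, -30, -11, -0.025, -0.097, 0.069], [1, -45, -27, -7, -0.025, -0.097, 0.069], [1, -47, -23, -3, -0.025, -0.097, 0.069], [1, 0, 0, 0, 0, 0, 0]]])

```text
time: 12.0
ee_pos: [0.5176, -0.4051, 0.2198]
tool_rot: [-2.345, -2.087, 0.004]
force: [0.3, -0.9, -1.1]
opening: -0.001
grip_force: 0.0
```

Run:
```python
from h import *
s=monitor.sense();r=R.from_rotvec(s['tool_rot']);print(s['ee_pos'],r.as_matrix()[:,2],s['joint_positions'])
im=grab_frame('wrist');k=camera_params('wrist');b=im.astype(int)
m=((b[...,1]>b[...,2]+25)&(b[...,1]>b[...,0]+25)).astype(np.uint8)
n,l,st,ce=cv2.connectedComponentsWithStats(m)
for i in range(1,n):
    if st[i,4]>60:
        T=k['T'];d=T[:3,:3]@np.linalg.solve(k['mtx'],[*ce[i],1]);w=T[:3,3]+d*(.071-T[2,3])/d[2];print(ce[i],st[i],w,r.inv().apply(w-s['ee_pos'])*1000)
print([(d['position'],d['p']) for d in spotter.look_for('start_top','wrist')])
top=grab_frame('top')[100:230,230:430]
cv2.imwrite('pics/w6.png',np.vstack([im,cv2.resize(top,(640,200))[:, :]]))
```

```text
[ 0.5176 -0.4051  0.2198] [-0.0033  0.0002 -1.    ] [ 0.0538  0.5565  0.7558  1.647  -0.4144  1.1085  0.8068]
[282.5515   5.5928] [265   0  36  16 388] [ 0.5091 -0.261   0.071 ] [142.2014 -24.7732 148.8628]
[322.2957 177.1185] [306 161  34  33 869] [ 0.5249 -0.3986  0.071 ] [  7.3581   6.9981 148.7797]
[ 42.16  186.469] [  23  170   40   34 1000] [ 0.2775 -0.3795  0.071 ] [  -2.4682 -240.9582  149.6116]
[186.9397 264.5226] [170 249  34  32 796] [ 0.3888 -0.4682  0.071 ] [ -77.6288 -120.0588  149.2197]
[([0.508, -0.2602, 0.0682], 0.92), ([0.275, -0.383, 0.0728], 0.86), ([0.518, -0.4008, 0.0744], 0.77), ([0.3857, -0.4729, 0.0741], 0.69)]
```

View pics/w6.png

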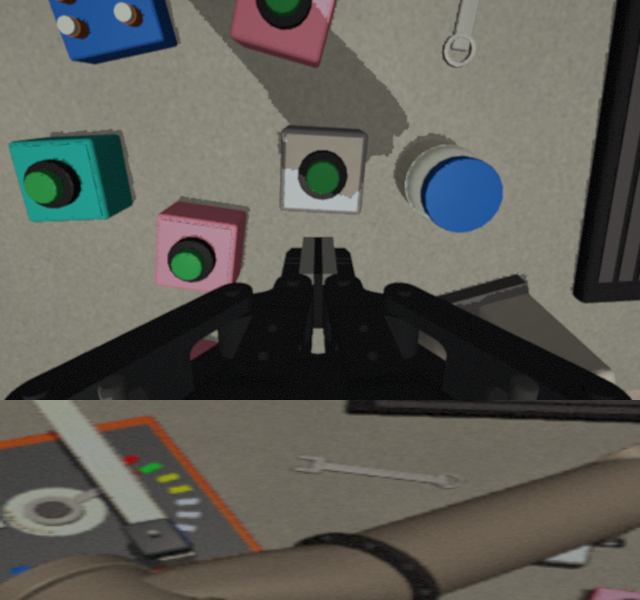

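The grey-boxed green button is at (322,177) and the jar is clear of it. I'll descend.

Call:
drive_tool(steps=[[[1, 6, 5, 35, 0, 0, 0], [1, 0, 0, 40, 0, 0, 0], [1, 0, 0, 40, 0, 0, 0], [1, 0, 0, 27, 0, 0, 0], [1, 0, 0, 2, 0, 0, 0], [1, 0, 0, 4, 0, 0, 0], [1, 0, 0, 3, 0, 0, 0], [1, 0, 0, 2, 0, 0, 0], [1, 0, 0, 0, 0, 0, 0]]])

```text
time: 13.28
ee_pos: [0.5276, -0.3969, 0.067]
tool_rot: [-2.339, -2.095, -0.001]
force: [2.1, 2.2, 3.6]
opening: 0.0
grip_force: 2.1
```

Call:
drive_tool(steps=[[[1, 0, 0, 2, 0, 0, 0], [1, 0, 0, 1, 0, 0, 0], [1, 0, 0, 0, 0, 0, 0], [1, 0, 0, 0, 0, 0, 0]]])

```text
time: 13.78
ee_pos: [0.5277, -0.397, 0.0663]
tool_rot: [-2.34, -2.095, -0.004]
force: [-3.9, 7.0, 22.5]
opening: -0.004
grip_force: 11.7
```

The force jumped to 22 N, so the button is against its stop and fully down. I'll lift off.

Call:
drive_tool(steps=[[[1, 0, 0, -5, 0, 0, 0], [1, 0, 0, -20, 0, 0, 0], [1, 0, 0, -40, 0, 0, 0], [1, 0, 0, -50, 0, 0, 0], [1, 0, 0, -50, 0, 0, 0], [1, 0, 0, 0, 0, 0, 0], [1, 0, 0, 0, 0, 0, 0]]])

```text
time: 14.65
ee_pos: [0.5263, -0.3971, 0.228]
tool_rot: [-2.339, -2.092, 0.001]
force: [0.1, 1.3, -0.0]
opening: 0.0
grip_force: 0.0
```

Run:
```python
from h import *
s=monitor.sense();print(s['ee_pos'],s['force'])
im=grab_frame('scene');a=cv2.resize(im[170:310,310:460],(600,560),interpolation=cv2.INTER_CUBIC);cv2.imwrite('pics/end.png',a)
for n in(4,5,6):print(n,((proj('scene',dw(P,np.r_[polar([n],.1,.101),polar([n],.12,.057)]))-[310,170])*4).round())
```

```text
[ 0.5263 -0.3971  0.228 ] [ 0.1326  1.2885 -0.0245]
4 [[217. 312.]
 [193. 369.]]
5 [[237. 326.]
 [217. 385.]]
6 [[262. 336.]
 [247. 399.]]
```

View pics/end.png

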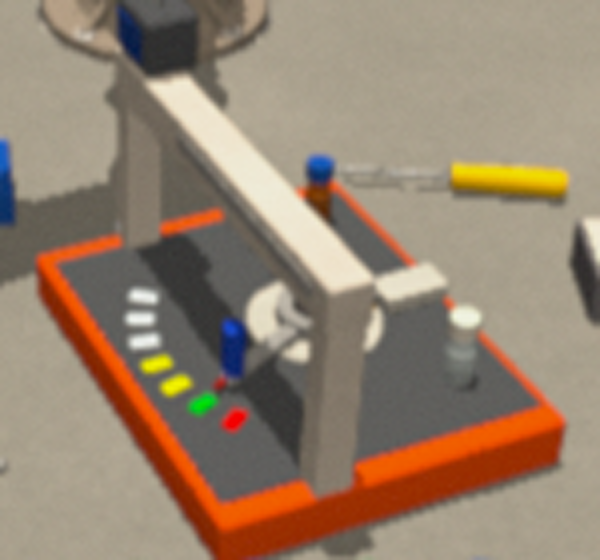

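The pointer at (220,384) aims at the green mark. The tolerance is tight, so I'll measure the angle numerically with a pose fitted to this camera's marks.

Run:
```python
from h import *
def an(im,kx,px):
    im=cv2.resize(im[170:310,310:460],(600,560),interpolation=cv2.INTER_CUBIC).astype(int);b,g,r=im[...,0],im[...,1],im[...,2]
    def cen(m,c,s):
        y,x=np.nonzero(m[c[1]-s:c[1]+s,c[0]-s:c[0]+s]);return np.array([x.mean()+c[0]-s,y.mean()+c[1]-s])
    f=lambda u:(u+.5)/4-.5+np.array([310,170])
    ms=f(np.array([cen(m,c,14) for m,c in(((g>120)&(r>120)&(b<90),(157,364)),((g>120)&(r>120)&(b<90),(176,385)),((g>r+50)&(g>b+50),(203,404)),((r>g+60)&(r>b+60),(235,420)),(im.min(2)>130,(145,342)),(im.min(2)>130,(140,319)))]))
    M=polar([3,4,5,6,2,1],.134,.045);q=least_squares(lambda p:(proj('scene',dw(p,M))-ms).ravel(),P);print(q.x,np.abs(q.fun).max())
    for c,z,m,s in((kx,.08,(b>r+35)&(b>g+35),35),(px,.057,(r>g+30)&(r>b+30),12)):
        u=f(cen(m,c,s));h=least_squares(lambda v:proj('scene',dw(q.x,polar([v[0]],v[1],z)))[0]-u,[3,.1]);print(z,u,h.x)
an(cv2.imread('pics/scene.png'),(184,278),(167,300));an(grab_frame('scene'),(232,350),(220,384))
```

```text
[0.5755 0.0949 1.9581] 0.09151728737236908
0.08 [355.887  238.2991] [0.5113 0.1004]
0.057 [351.0613 244.4338] [0.6279 0.1146]
[0.5755 0.0949 1.9577] 0.10457101246134926
0.08 [367.7854 256.2393] [5.0374 0.1019]
0.057 [364.4736 265.3542] [5.1261 0.1187]
```

```bash
python3 -c "
from rig import *
print(ticket.sign_off())"
```

```text
the job is handed in; nothing more can be done
None
```

The job is handed in, though the sign-off gave no verdict: the lever went through both yellow notches with a rest in each and measures about notch 5.04–5.1 (green). The green button was pressed to its stop and released, and nothing else was touched as far as I could tell.

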